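# Open the lamp window to the mark and switch the lamp on

## Task

Get the beige lamp unit ready to project: push its sliding window up from beneath the black lip until the red pointer lines up with the green mark on the clip beside the left rail, and then press the raised end of the rocker switch fully down. Only push with the fingers: do not pinch the lip or touch it from above, and leave the marker clip, the mug, the prism, the clicker and the staple remover where they are.

Things in the scene. Friction and masses are not known exactly. Their poses are not given: they have to be found in the camera images.
- unit: Beige lamp unit fixed to the desk, 310 mm wide (its y), 310 mm high; origin under its middle, x to its back, y left, z up. Its front leans back 40 degrees: a window slides between aluminium rails 22 mm wide at y = +-135 mm. Right front: a switch pod 55 mm high (x -155 to -25, y -275 to -175 mm) with the rocker. The base's front below the window is at x = -60 mm, 55 mm high.
- sash (a joint): How far the window has slid up its slope (m): 0 = lowest, 0.17 = highest stop. It is counterweighted: it stays where it is left and takes about 3 to 4 N along the slope to move, plus about 1 N at 0.1 m/s; it does not coast noticeably.
- lip (a point): Middle of the lower outer edge of the window's black lip. Axes: z up the slope (the way the window slides, 40 degrees back from vertical), y to the unit's left, x into the unit, square to the window. The lip is a flat shelf 200 mm long (y, centred here); its flat underside runs from here 30 mm along +x to the window, with free space below. It is 9 mm thick along z, rubber-covered on top.
- pointer (a point): Left tip of the red pointer bar on the window's left edge; the bar is 4 mm high along the slope and this point lies at its mid height. It rides with the window; axes as for lip (z up the slope).
- mark (a point): The green mark line (4 mm high along the slope, point at mid height) on a white clip, 20 mm high, on the outer side of the left rail. Axes as for lip. The window is at the mark when pointer and mark coincide.
- clip (a joint): Where the marker clip sits along the slope (m); the window is at the mark when sash equals this value. The clip holds by friction; leave it.
- rocker (a joint): Rocker switch angle (rad): 0 = off, right end raised; 0.30 = on, right end fully down at its stop. It stays where it is left; about 3 N at the right end moves it.
- rocker_on (a point): Point to press: top of the rocker's right half (red bar), 16 mm right of its hinge. The black rocker is 30 mm in the unit's x by 52 mm in its y, hinged along the unit's x at mid length, 63 mm above the desk. Off, this point is 74 mm above the desk; it sinks 5 mm when pressed on while the left half rises 0.3 rad, so press with something under about 20 mm wide in the unit's y.
- mug: White ceramic mug, 82 mm across, 95 mm high, origin under its middle. Loose, leave alone.
- prism: Glass prism, lying along its x, 60 mm long, 33 mm high, origin under its middle. Loose, leave alone.
- clicker: Black slide clicker, about 100 by 28 by 16 mm, long along its x; origin under its front part. Loose, leave alone.
- staple_remover: Silver staple remover, 55 by 20 by 30 mm, long along its x, origin under its middle. Loose, leave alone.

How it is judged:
On the way, in this order (a step that is already met when the one before it is completed fails the run):
1. the window's pointer is at the mark (z of pointer in the frame of mark between -0.006 and 0.006 m and velocity of joint sash below 0.01 m/s), for 0.3 s.
2. the rocker's right end is pressed down (value of joint rocker above 0.24 rad), for 0.2 s.
At the end, for the whole second after the job is handed in: The red pointer is within 6 mm of the green mark along the slope, the rocker is on (turned beyond 0.24 of its 0.30 rad) (z of pointer in the frame of mark between -0.006 and 0.006 m and value of joint rocker above 0.24 rad); the robot touches nothing.
It fails at once if the lip is pinched or touched from above (contact force between the fingers and sash_c6 above 1 N).
It fails at once if the marker clip is shifted (over 4 mm) (distance of mark from where it was at the start of the episode above 0.004 m).
It fails at once if a bystander is moved or lifted (over 15 mm) (distance of any of mug, prism, clicker, staple_remover from where it was at the start of the episode above 0.015 m).
It also fails if it takes over 51 s, if anything falls off the work surface, if the arm or the gripper's body presses on something with over 40 N, if the wrist force passes 120 N, or if a joint passes its speed limit or range.

## Robot

A 6-joint arm with a two-finger parallel gripper is mounted at the origin on the work surface. World frame = base frame: x ahead of the robot, y to its left, z up, the work surface at z = 0. Lengths are in m, angles in rad, forces in N, time in s.
With the tool pointing down it reaches from about 0.375 to 0.975 m from the base axis. Payload 3.8 kg.
Tool frame: the origin (TCP) lies midway between the tips of the shut fingers; the grasp point (between the pads) lies 19 mm behind it; z points along the fingers, y is the direction in which the jaws open and shut (so a half turn about z gives the same grasp; the last joint's range is limited). The gripper opens to 88 mm and grips with 3 to 60 N. Pads are 18 mm wide; open, the fingers measure 123 mm over their backs; the gripper's body (75 mm by 187 mm) begins 45 mm behind the grasp point.
Start: joints at [-1.161, 0.264, 1.604, -0, 1.274, -0.037], TCP at [0.292, -0.609, 0.239] pointing down, gripper open.
Joint ranges: [-2.63, 2.63], [-0.94, 2.18], [0.31, 2.57], [-1.31, 4.45], [0, 2.66], [-2.55, 2.55]. Speed limits (rad/s): [2.57, 2.57, 3.14, 3.14, 3.14, 3.14].

## Interface

Orientations are given as a 3x3 rotation matrix whose columns are the frame's x, y, z axes.
In Python, from rig import arm, snapshot, get_calibration gives the robot as it stands.
- The arm moves only by the tool drive_tool, never from a script. Its arguments are lists of equal length, an entry for each row: "linear": the shift along the tool's x, y, z in cm, a list of three; "delta_rot": the turn, a rotation vector about the tool's x, y, z in rad, a list of three. In form: {"linear": [[x, y, z], ...], "delta_rot": [[ax, ay, az], ...]}. A call has 1 to 20 rows; each row shifts and turns the commanded pose from where the row before left it, along the tool's axes as they then stand; what a row does not reach is not made up. A row lasts 1/10 s, in which the tool goes at most 50 mm and 8.59 degrees, less where a joint would pass 70% of its speed; a pose out of reach is approached as far as the arm can. A call with a gripper value outside its range is refused whole. "grip" is the closure, from -1 (fully open) to 1 (shut), so that 0 is half open, set as the call begins (left out, the last holds). The fingers move at their own pace and stop on an object; "newtons" is the grip in N (left out, the last holds). Time passes only in rows, so rows that do not move let the fingers close. It gives the time, the measured TCP pose, the force and the opening at its end, in the units of the state.
- arm.read_state(): the state, without advancing time (a new reading comes with each control period).
- snapshot(name): name is "scene" or "top" or "wrist"; returns the picture (400x640x3 uint8, blue, green, red); there is no depth.
- get_calibration(name): a dict with "intrinsics" (3x3 intrinsics, pixels), "R" (3x3) and "t" (3): a world point X has camera coordinates R X + t; the wrist camera has in their place "T_tool_cam" (4x4, takes a point from camera to tool coordinates, whose origin is the TCP and whose axes are the flange's). Camera axes: x right, y down, z forward; pixel columns grow to the right and rows downward; lengths in m; the calibration is good to about 2 mm. A picture is of the moment at which its call begins: read the wrist's pose just before it. get_calibration takes no time and is no camera call.
- arm.close_job(): hands the job in, once; it reports no verdict.
The state is a dict: "clock": time; "joint_pos": joint angles; "qvel": joint speeds; "effort": joint torques, N m; "ee_pos": TCP position; "orientation": TCP orientation; "ft_force": force on the tool from outside, world axes, zero at the start; "wrist_torque": the same for the moment, N m; "width": finger opening in m.
Only numpy, scipy, OpenCV 4.12 (cv2) and the standard library are available. Lean on these libraries where they do the work, as an engineer would, in place of code of your own. Each camera call takes 0.05 s, during which the arm holds its last target.

## Working session

There is one attempt and no reset: what is moved stays moved. The work goes in short steps, Python scripts to look and compute and a tool call to move; the robot and the scene stay as the last step left them, time stands still between calls to the robot, and variables do not carry over. Pictures are saved under pics/ and viewed, and the job is handed in when it is done.

Besides the shell and the picture viewer there is one more tool, called after "Call:" as name(argument=value, ...), one argument or row to a line, values as JSON. drive_tool: Moves the arm, as the interface text tells. Its arguments: {"type":"object","properties":{"linear":{"type":"array","items":{"type":"array","items":{"type":"number"}}},"delta_rot":{"type":"array","items":{"type":"array","items":{"type":"number"}}},"grip":{"type":"number"},"newtons":{"type":"number"}},"required":["linear","delta_rot"]}

```bash
mkdir -p pics; ls
python3 - <<'E'
from rig import arm, snapshot, get_calibration
import cv2
for n in ["scene","top","wrist"]:
    cv2.imwrite(f"pics/{n}0.png",snapshot(n))
    print(n,get_calibration(n))
print(arm.read_state())
E
```

```text
pics
scene {'intrinsics': array([[457.04562254,   0.        , 330.54762196],
       [  0.        , 457.04562254, 201.21068402],
       [  0.        ,   0.        ,   1.        ]]), 'R': array([[-0.97551847,  0.21955918, -0.01254907],
       [ 0.14477623,  0.59820429, -0.78815701],
       [-0.1655402 , -0.77067853, -0.61534629]]), 't': array([ 0.50615519, -0.06434338,  1.23699329])}
top {'intrinsics': array([[381.47942973,   0.        , 320.80909735],
       [  0.        , 381.47942973, 196.00978223],
       [  0.        ,   0.        ,   1.        ]]), 'R': array([[ 6.82886993e-03, -9.99976589e-01, -4.32787357e-04],
       [-9.97189516e-01, -6.77754451e-03, -7.46132248e-02],
       [ 7.46085449e-02,  9.41095022e-04, -9.97212454e-01]]), 't': array([0.10041669, 0.53814105, 0.99849353])}
wrist {'intrinsics': array([[317.64237855,   0.        , 317.26992996],
       [  0.        , 317.64237855, 203.09168814],
       [  0.        ,   0.        ,   1.        ]]), 'T_tool_cam': array([[-3.92452028e-04, -9.65246066e-01, -2.61342452e-01,
         6.76988490e-02],
       [ 9.99997740e-01,  1.6
[... 313 characters left out ...]
, -5.93124314e-07,
        1.27371263e+00, -3.69181069e-02]), 'qvel': array([-0.00122206, -0.00369031, -0.0033935 ,  0.00055966,  0.00087185,
       -0.00190273]), 'effort': array([-1.24112794e-04, -5.02847993e+01, -3.57468581e+01,  7.28082843e-02,
        2.50817434e-02, -8.93405354e-05]), 'ee_pos': array([ 0.29146016, -0.60824157,  0.23767839]), 'orientation': array([[ 9.01813033e-01,  4.32125873e-01, -6.95627584e-04],
       [ 4.32126428e-01, -9.01811617e-01,  1.59937914e-03],
       [ 6.38080703e-05, -1.74294002e-03, -9.99998479e-01]]), 'ft_force': array([-0.02550894, -0.2446391 ,  0.12506997]), 'wrist_torque': array([-0.01850467, -0.00378954,  0.05676947]), 'width': 0.08778916339410613}
```

View pics/scene0.png

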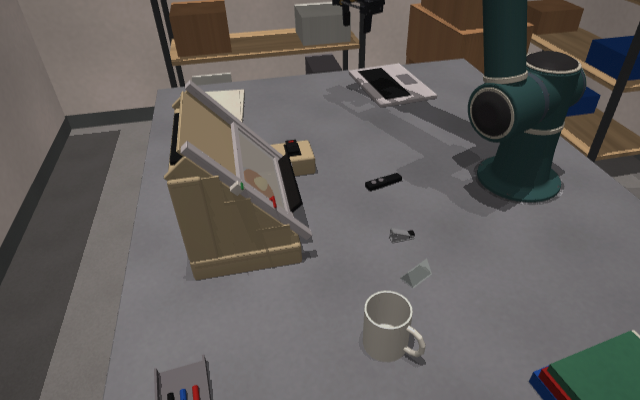

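View pics/top0.png

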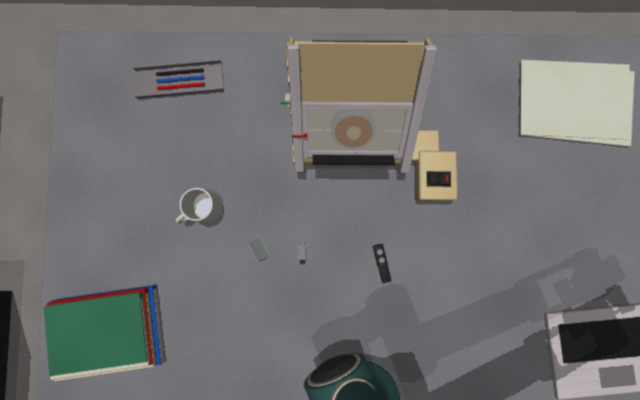

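View pics/wrist0.png

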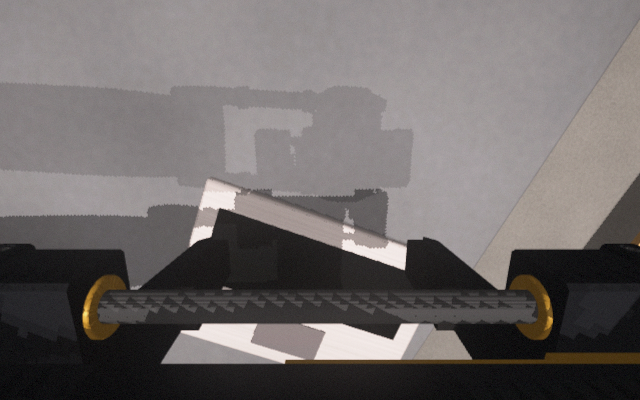

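The scene view shows the unit at about (240,180) with a green mark near (241,186), a red pointer near (273,202) and the rocker near (291,148). In the top view the lip is at about (353,160), the pointer at (300,136), the mark at (286,100) and the rocker at (439,179). I'll enlarge these next.

Run:
```python
import cv2
s=cv2.imread("pics/scene0.png");t=cv2.imread("pics/top0.png")
def crop(im,x0,y0,x1,y1,k,n):
    c=cv2.resize(im[y0:y1,x0:x1],None,fx=k,fy=k,interpolation=cv2.INTER_CUBIC)
    for x in range((x0+9)//10*10,x1,10): cv2.putText(c,str(x),((x-x0)*k,8),0,.3,(255,255,0),1); cv2.line(c,((x-x0)*k,8),((x-x0)*k,14),(255,255,0))
    for y in range((y0+9)//10*10,y1,10): cv2.putText(c,str(y),(0,(y-y0)*k+3),0,.3,(255,255,0),1); cv2.line(c,(20,(y-y0)*k),(26,(y-y0)*k),(255,255,0))
    cv2.imwrite(f"pics/{n}.png",c)
crop(t,275,30,475,210,4-0,"topA")
crop(s,160,75,330,285,3-0,"scA")
crop(s,220,130,320,230,6,"scB")
crop(t,275,80,375,180,6,"topB")
```

```text
(no output)
```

View pics/topA.png

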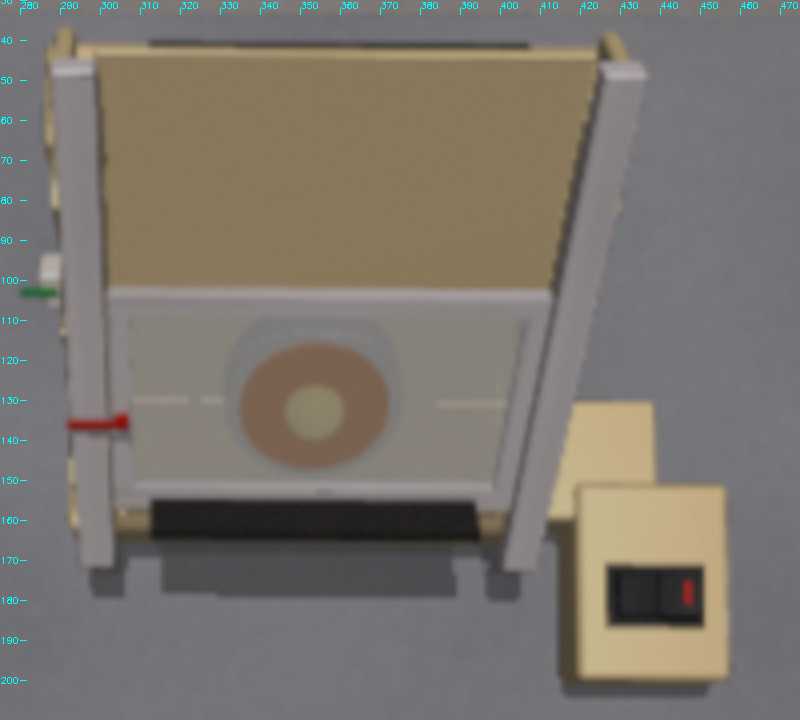

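View pics/scA.png

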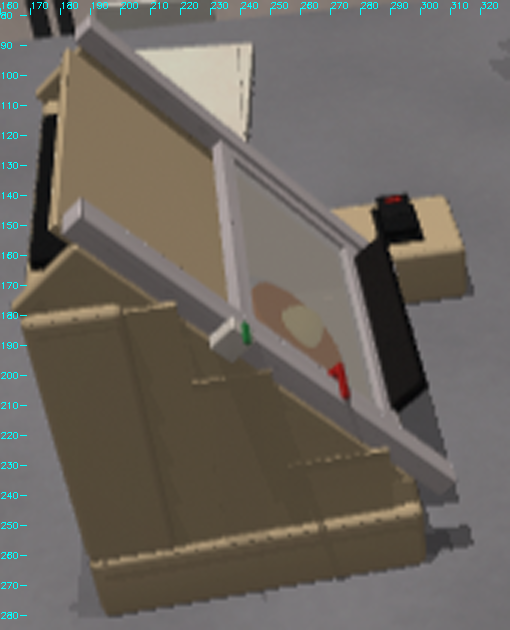

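View pics/scB.png

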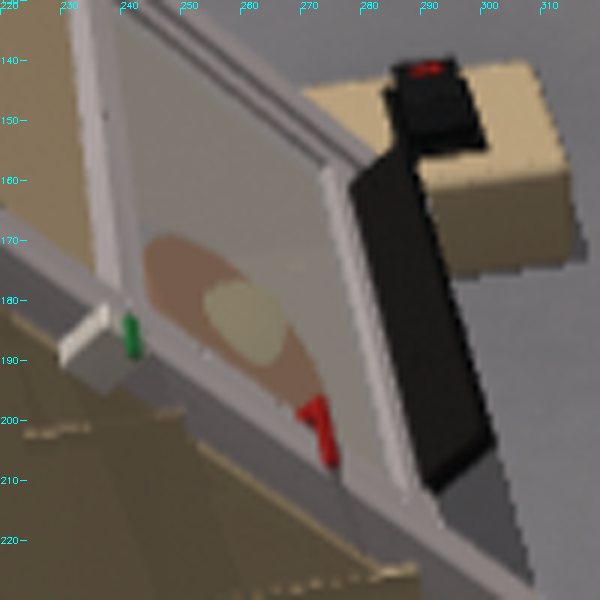

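View pics/topB.png

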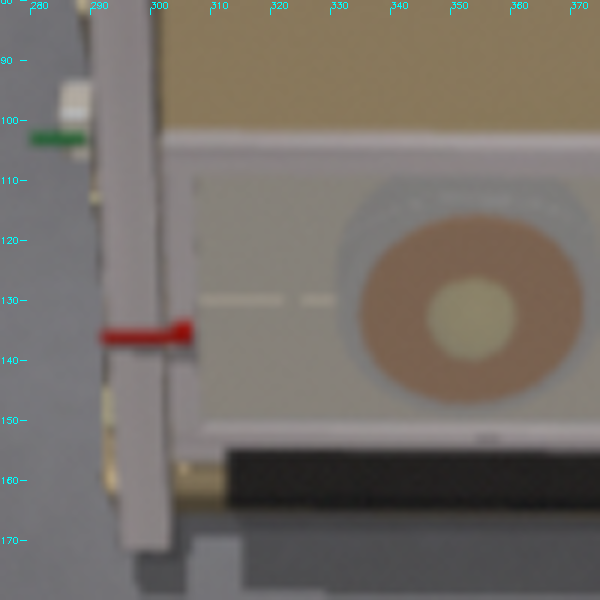

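```bash
cat > h.py <<'E'
import numpy as np
from rig import get_calibration
from scipy.optimize import least_squares
C={n:get_calibration(n) for n in ["scene","top"]}
def proj(n,X):
    c=C[n]; p=(np.asarray(X)@c["R"].T+c["t"]); p=p@c["intrinsics"].T
    return p[...,:2]/p[...,2:]
def tri(t,s):
    f=lambda X: np.r_[proj("top",X)-t,proj("scene",X)-s]
    r=least_squares(f,[.7,0,.1]); return r.x,r.fun
def ray(n,uv,z):
    c=C[n]; d=c["R"].T@np.linalg.inv(c["intrinsics"])@np.r_[uv,1]; o=-c["R"].T@c["t"]
    return o+d*(z-o[2])/d[2]
E
python3 - <<'E'
from h import *
np.set_printoptions(precision=4,suppress=True)
print("podfit")
obs=[("top",(-.025,-.175,.055),(419,151.5)),("top",(-.025,-.275,.055),(456,151.5)),("top",(-.155,-.175,.055),(419.5,200)),("top",(-.155,-.275,.055),(457,199.7)),
("scene",(-.155,-.275,.055),(306.5,140.5)),("scene",(-.155,-.175,.055),(313,158.5)),("scene",(-.155,-.175,0),(314,173.5))]
def f(p):
    c,s=np.cos(p[2]),np.sin(p[2]);R=np.array([[c,-s,0],[s,c,0],[0,0,1]])
    return np.concatenate([proj(n,R@np.array(X)+[p[0],p[1],0])-uv for n,X,uv in obs])
r=least_squares(f,[.8,0,0]);print(r.x,r.fun.reshape(-1,2))
p=r.x;c,s=np.cos(p[2]),np.sin(p[2]);R=np.array([[c,-s,0],[s,c,0],[0,0,1]])
L=lambda X:R.T@(X-[p[0],p[1],0])
pts={"ptr":((291.5,136.5),(275,207.5)),"markL":((280,103),(242,189.5)),"markR":((289,103),(240.5,182.5)),
"lipOL":((312.5,165),(300.5,204)),"lipOR":((395,165),(287.5,153)),"railbotL":((295.5,171.5),(301,240)),"rocker":((447,178),(290,141.7))}
for k,(t,s_) in pts.items():
    X,e=tri(t,s_);l=L(X);print(k,X,e,"unit",l,"slope",l[0]*np.sin(np.radians(40))+l[2]*np.cos(np.radians(40)),"norm",l[0]*np.cos(np.radians(40))-l[2]*np.sin(np.radians(40)))
print(ray("top",(447,178),.074),ray("scene",(290,141.7),.074))
for n,uv,z in [("mug",(197,205),.095),("clicker front",(379,246),.016),("clicker back",(386,280),.016),("staple",(302,253),.03),("prism",(259,249),.02)]: print(n,ray("top",uv,z))
E
```

```text
podfit
[ 0.6851  0.0261 -0.0085] [[-0.7332 -2.2677]
 [ 0.7144 -1.6879]
 [-1.0464 -0.9231]
 [ 0.2807 -0.0295]
 [ 1.7501 -2.0417]
 [ 1.7027 -1.6984]
 [ 1.377   0.1752]]
ptr [0.667  0.1733 0.1567] [ 0.0699 -0.3007  0.2564  0.0403] unit [-0.0193  0.1471  0.1567] slope 0.10758789374114312 norm -0.11550485844823297
markL [0.7241 0.1938 0.2254] [ 0.017  -0.0866  0.0726  0.0149] unit [0.0376 0.1681 0.2254] slope 0.19679681574969835 norm -0.1161018694521165
markR [0.7246 0.174  0.2271] [ 0.0964 -0.4988  0.4258  0.0885] unit [0.0382 0.1482 0.2271] slope 0.19852614522728493 norm -0.11669051006768402
lipOL [0.6084 0.124  0.1164] [ 0.2857 -1.1046  0.9879  0.1228] unit [-0.0775  0.0973  0.1164] slope 0.03937775411641828 norm -0.13421535330475165
lipOR [ 0.6072 -0.075   0.1225] [ 0.1092 -0.4609  0.4755  0.0721] unit [-0.077  -0.1017  0.1225] slope 0.044356194918907896 norm -0.1377395934381059
railbotL [0.6114 0.1671 0.0512] [ 1.3023 -4.8838  4.1194  0.4708] unit [-0.0749  0.1404  0.0512] slope -0.008925552865460283 norm -0.09024167248758551
rocker [ 0.5829 -0.2177  0.0691] [ 0.0861 -0.362   0.4003  0.0603] unit [-0.1001 -0.2446  0.0691] slope -0.011375466252632548 norm -0.12109483084260028
[ 0.5814 -0.2158  0.074 ] [ 0.5849 -0.21    0.074 ]
mug [0.5075 0.4096 0.095 ]
clicker front [ 0.4057 -0.0513  0.016 ]
clicker back [ 0.3168 -0.0694  0.016 ]
staple [0.3869 0.1522 0.03  ]
prism [0.3959 0.2665 0.02  ]
```

```bash
cat >> h.py <<'E'
from rig import arm
from scipy.spatial.transform import Rotation as Ro
a=np.radians(40)
RT=np.array([[np.sin(a),0,np.cos(a)],[0,-1,0],[np.cos(a),0,-np.sin(a)]])
def plan(P,R=RT):
    s=arm.read_state();R0=s["orientation"]
    print("clock",s["clock"],"pos",s["ee_pos"].round(4),"q",s["joint_pos"].round(2),"f",s["ft_force"].round(2),"w",s["width"])
    print("rotvec",Ro.from_matrix(R0.T@R).as_rotvec().round(4),"lin cm (current axes)",(R0.T@(np.asarray(P)-s["ee_pos"])*100).round(2),"lin cm (target axes)",(R.T@(np.asarray(P)-s["ee_pos"])*100).round(2))
E
python3 -c "
from h import *
plan([.50,.0245,.25])"
```

```text
clock 0.15 pos [ 0.2915 -0.6082  0.2377] q [-1.16  0.26  1.61 -0.    1.27 -0.04] f [-0.03 -0.24  0.13] w 0.08778916339410613
rotvec [-0.1965  0.858   0.4172] lin cm (current axes) [ 46.15 -48.05  -1.15] lin cm (target axes) [ 14.35 -63.27  15.18]
```

Call:
drive_tool(
  linear=[
    [1.3, -1.35, 0],
    [2.6, -2.7, -0.07],
    [2.6, -2.7, -0.07],
    [2.6, -2.7, -0.07],
    [2.6, -2.7, -0.07],
    [2.6, -2.7, -0.07],
    [2.6, -2.7, -0.07],
    [2.6, -2.7, -0.07],
    [2.6, -2.7, -0.07],
    [2.6, -2.7, -0.07],
    [2.6, -2.7, -0.07],
    [2.6, -2.7, -0.07],
    [2.6, -2.7, -0.07],
    [2.6, -2.7, -0.07],
    [2.6, -2.7, -0.07],
    [2.6, -2.7, -0.07],
    [2.6, -2.7, -0.07],
    [2.6, -2.7, -0.07],
    [1.3, -1.35, 0],
    [0, 0, 0],
  ],
  delta_rot=[
    [0, 0, 0],
    [0, 0, 0],
    [0, 0, 0],
    [0, 0, 0],
    [0, 0, 0],
    [0, 0, 0],
    [0, 0, 0],
    [0, 0, 0],
    [0, 0, 0],
    [0, 0, 0],
    [0, 0, 0],
    [0, 0, 0],
    [0, 0, 0],
    [0, 0, 0],
    [0, 0, 0],
    [0, 0, 0],
    [0, 0, 0],
    [0, 0, 0],
    [0, 0, 0],
    [0, 0, 0],
  ],
  grip=1,
  newtons=20,
)

```text
clock: 2.15
ee_pos: [0.504, 0.034, 0.2503]
orientation: [[0.9, 0.435, -0.0], [0.435, -0.9, 0.001], [-0.0, -0.001, -1.0]]
ft_force: [1.1, 0.4, -0.1]
width: 0.0005
```

```bash
python3 -c "
from h import *
plan([.50,.0245,.22])"
```

```text
clock 2.15 pos [0.504  0.034  0.2503] q [ 0.02 -0.07  1.95  0.    1.26  1.14] f [ 1.13  0.43 -0.11] w 0.0005451121213216519
rotvec [-0.197   0.8578  0.4208] lin cm (current axes) [-0.77  0.68  3.03] lin cm (target axes) [-2.58  0.95  1.64]
```

Call:
drive_tool(
  linear=[
    [0, 0, 0],
    [0, 0, 0],
    [0, 0, 0],
    [0, 0, 0],
    [0, 0, 0],
    [0, 0, 0],
    [0, 0, 0],
    [0, 0, 0],
    [0, 0, 0],
    [0, 0, 0],
  ],
  delta_rot=[
    [-0.022, 0.0953, 0.0468],
    [-0.022, 0.0953, 0.0468],
    [-0.022, 0.0953, 0.0468],
    [-0.022, 0.0953, 0.0468],
    [-0.022, 0.0953, 0.0468],
    [-0.022, 0.0953, 0.0468],
    [-0.022, 0.0953, 0.0468],
    [-0.022, 0.0953, 0.0468],
    [-0.022, 0.0953, 0.0468],
    [0, 0, 0],
  ],
)

```text
clock: 3.15
ee_pos: [0.5, 0.0312, 0.2455]
orientation: [[0.647, -0.004, 0.763], [-0.0, -1.0, -0.005], [0.763, 0.003, -0.647]]
ft_force: [-0.5, 0.1, -0.5]
width: 0.0002
```

```bash
python3 -c "
from h import *
from rig import snapshot
import cv2
plan([.556,.0245,.133])
cv2.imwrite('pics/w1.png',snapshot('wrist'))"
```

```text
clock 3.15 pos [0.5    0.0312 0.2455] q [ 0.03 -0.59  2.54 -0.1   0.32  1.68] f [-0.51  0.12 -0.46] w 0.0001729264686179751
rotvec [ 0.0051  0.0053 -0.0003] lin cm (current axes) [-4.96  0.62 11.55] lin cm (target axes) [-5.02  0.67 11.52]
```

View pics/w1.png

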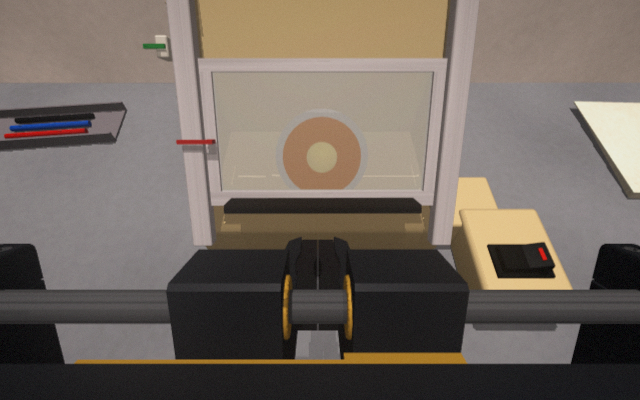

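```bash
cat >> h.py <<'E'
def wproj(X,s):
    T=get_calibration("wrist"); K=T["intrinsics"];T=T["T_tool_cam"]
    p=s["orientation"].T@(np.asarray(X)-s["ee_pos"]); p=T[:3,:3].T@(p-T[:3,3]); p=K@p
    return (p[:2]/p[2]).round(1)
E
python3 - <<'E'
from h import *
import cv2
s=arm.read_state()
for X in [(.608,.1245,.118),(.608,-.0755,.118),(.667,.1733,.1567),(.7241,.1938,.2254),(.7246,.174,.227),(.583,-.215,.074)]: print(X,wproj(X,s))
w=cv2.imread('pics/w1.png')
cv2.imwrite('pics/w1c.png',cv2.resize(w[180:260,190:320],None,fx=6,fy=6,interpolation=cv2.INTER_CUBIC))
E
```

```text
(0.608, 0.1245, 0.118) [226.3 215.6]
(0.608, -0.0755, 0.118) [421.7 215.2]
(0.667, 0.1733, 0.1567) [179.  146.9]
(0.7241, 0.1938, 0.2254) [146.3  52. ]
(0.7246, 0.174, 0.227) [166.6  50.1]
(0.583, -0.215, 0.074) [542.3 255.7]
```

View pics/w1c.png

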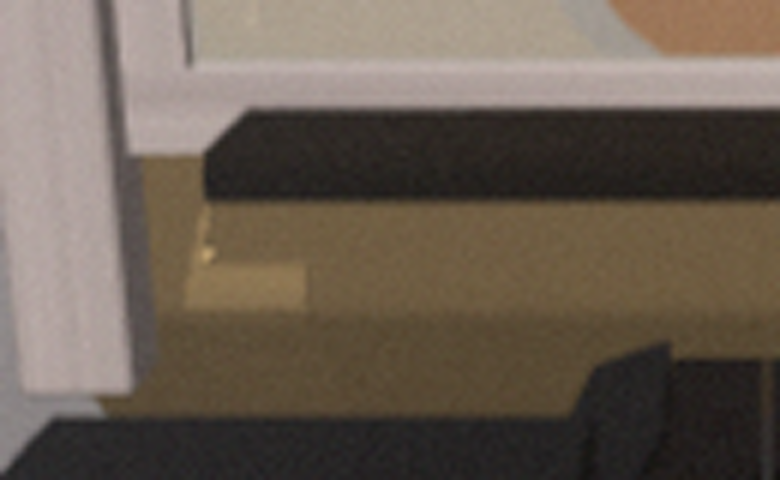

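Call:
drive_tool(
  linear=[
    [-1, 0.1, 1],
    [-1, 0.15, 2],
    [-1, 0.15, 2.5],
    [-1, 0.15, 2.5],
    [-1, 0.1, 2.5],
    [0, 0, 1],
    [0, 0, 0],
    [0, 0, 0],
  ],
  delta_rot=[
    [0.005, 0.005, 0],
    [0, 0, 0],
    [0, 0, 0],
    [0, 0, 0],
    [0, 0, 0],
    [0, 0, 0],
    [0, 0, 0],
    [0, 0, 0],
  ],
)

```text
clock: 4.0
ee_pos: [0.557, 0.025, 0.1548]
orientation: [[0.654, -0.001, 0.757], [-0.001, -1.0, 0.0], [0.757, -0.001, -0.654]]
ft_force: [-0.3, -0.4, -0.4]
width: 0.0004
```

Run:
```python
from h import *
from rig import snapshot
import cv2
lip=np.array([.608,.0245,.118])
print("in"); plan(lip+RT@[-.020,0,.022])
cv2.imwrite('pics/w2.png',snapshot('wrist'));cv2.imwrite('pics/s2.png',cv2.resize(snapshot('scene')[80:280,150:400],None,fx=3,fy=3))
```

```text
in
clock 4.0 pos [0.557  0.025  0.1548] q [ 0.   -0.25  2.54 -0.08  0.    1.66] f [-0.31 -0.43 -0.39] w 0.00043935770267000267
rotvec [-0.0001  0.0141 -0.0014] lin cm (current axes) [-1.42  0.06  8.49] lin cm (target axes) [-1.54  0.05  8.47]
```

View pics/w2.png

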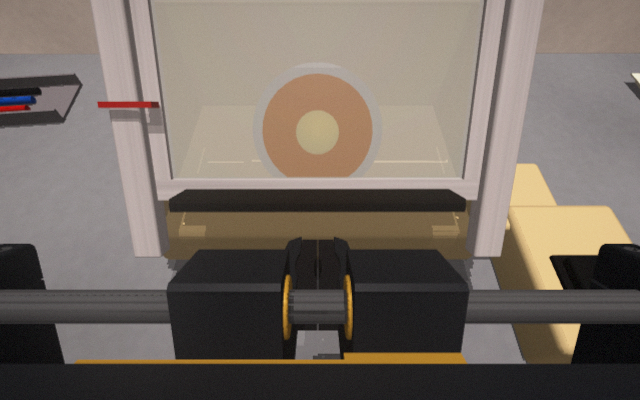

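View pics/s2.png

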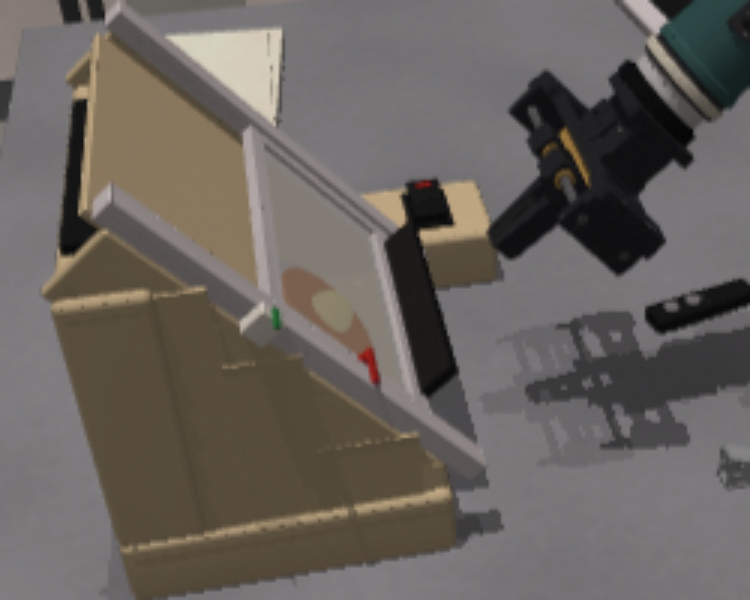

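Run:
```python
from h import *
s=arm.read_state();print(s["joint_pos"])
D=[(.2646,1.605,1.2737,np.hypot(.2915,.6082),.2377),(-.07,1.95,1.26,.505,.2503),(-.59,2.54,.32,.501,.2455),(*s["joint_pos"][[1,2,4]],.5576,.1548)]
def fk(p,q2,q3,q5):
    h,L1,L2,T,e,r0=p
    return np.array([r0+L1*np.sin(q2)+L2*np.sin(q2+q3)+e*np.cos(q2+q3)+T*np.sin(q2+q3+q5), h+L1*np.cos(q2)+L2*np.cos(q2+q3)-e*np.sin(q2+q3)+T*np.cos(q2+q3+q5)])
f=lambda p:np.r_[np.concatenate([fk(p,*d[:3])-d[3:] for d in D])*1,.01*(p[4]),.01*p[5]]
r=least_squares(f,[.3,.4,.4,.25,0,0]);print(r.x.round(3),r.fun.round(4))
lip=np.array([.608,.0245,.118])
for pit in [30,35,40,45,50,55,60,65,70,80,90]:
  for up in [0,.1]:
    b=np.radians(pit);Rb=np.array([[np.sin(b),0,np.cos(b)],[0,-1,0],[np.cos(b),0,-np.sin(b)]])
    P=lip+RT@[-.020+up,0,.0]+Rb@[0,0,.02]
    g=lambda q:np.r_[fk(r.x,*q)-[P[0],P[2]],q.sum()-np.pi/2-b]
    o=least_squares(g,[.2,1.8,.5]); print(pit,up,o.x.round(2),o.cost.round(5))
```

```text
[ 8.07542126e-04 -2.56118430e-01  2.53702986e+00 -8.49590722e-02
  1.90331816e-03  1.65764664e+00]
[ 0.242  0.508  0.558  0.334 -0.004  0.008] [-0.0001  0.0004  0.0005 -0.0013 -0.0004  0.001   0.     -0.0002 -0.
  0.0001]
30 0 [ 0.09  2.55 -0.55] 0.0
30 0.1 [ 0.01  2.4  -0.32] 0.0
35 0 [ 0.05  2.52 -0.39] 0.0
35 0.1 [-0.01  2.36 -0.17] 0.0
40 0 [ 0.02  2.48 -0.23] 0.0
40 0.1 [-0.01  2.32 -0.03] 0.0
45 0 [ 0.01  2.44 -0.09] 0.0
45 0.1 [-0.01  2.26  0.1 ] 0.0
50 0 [0.01 2.39 0.05] 0.0
50 0.1 [0.   2.21 0.23] 0.0
55 0 [0.02 2.34 0.18] 0.0
55 0.1 [0.02 2.15 0.36] 0.0
60 0 [0.03 2.28 0.3 ] 0.0
60 0.1 [0.05 2.1  0.48] 0.0
65 0 [0.06 2.22 0.42] 0.0
65 0.1 [0.08 2.04 0.59] 0.0
70 0 [0.09 2.17 0.54] 0.0
70 0.1 [0.11 1.98 0.7 ] 0.0
80 0 [0.17 2.05 0.75] 0.0
80 0.1 [0.2  1.85 0.92] 0.0
90 0 [0.26 1.93 0.96] 0.0
90 0.1 [0.29 1.72 1.13] 0.0
```

Call:
drive_tool(
  linear=[
    [0, 0, -1],
    [0, 0, 0],
    [0, 0, 0],
    [0, 0, 0],
    [0, 0, 0],
  ],
  delta_rot=[
    [0, -0.09, 0],
    [0, -0.1, 0],
    [0, -0.1, 0],
    [0, -0.07, 0],
    [0, 0, 0],
  ],
)

```text
clock: 4.6
ee_pos: [0.5512, 0.0255, 0.1635]
orientation: [[0.876, -0.0, 0.482], [-0.001, -1.0, 0.001], [0.482, -0.002, -0.876]]
ft_force: [1.5, -0.3, 0.5]
width: 0.0008
```

```bash
cat >> h.py <<'E'
lip=np.array([.608,.0245,.118])
b=np.radians(62);RB=np.array([[np.sin(b),0,np.cos(b)],[0,-1,0],[np.cos(b),0,-np.sin(b)]])
E
python3 - <<'E'
from h import *
plan(lip+RB@[-.021,0,-.04],RB); plan(lip+RB@[-.021,0,.02],RB)
E
```

```text
clock 4.6 pos [0.5512 0.0255 0.1635] q [ 0.   -0.19  2.3   0.    0.53  1.57] f [ 1.47 -0.32  0.52] w 0.0007560479813777986
rotvec [-0.0014 -0.014  -0.0009] lin cm (current axes) [0.74 0.1  2.7 ] lin cm (target axes) [0.78 0.1  2.69]
clock 4.6 pos [0.5512 0.0255 0.1635] q [ 0.   -0.19  2.3   0.    0.53  1.57] f [ 1.47 -0.32  0.52] w 0.0007560479813777986
rotvec [-0.0014 -0.014  -0.0009] lin cm (current axes) [0.66 0.11 8.7 ] lin cm (target axes) [0.78 0.1  8.69]
```

Call:
drive_tool(
  linear=[
    [0, 0.1, 1.5],
    [0, 0, 2],
    [0.2, 0, 2],
    [0.3, 0, 2],
    [0.3, 0, 1.2],
    [0, 0, 0],
    [0, 0, 0],
  ],
  delta_rot=[
    [0, -0.014, 0],
    [0, 0, 0],
    [0, 0, 0],
    [0, 0, 0],
    [0, 0, 0],
    [0, 0, 0],
    [0, 0, 0],
  ],
)

```text
clock: 5.3
ee_pos: [0.5948, 0.0246, 0.0862]
orientation: [[0.886, -0.0, 0.464], [-0.001, -1.0, 0.001], [0.464, -0.002, -0.886]]
ft_force: [0.3, 0.5, 0.3]
width: 0.0003
```

Run:
```python
from h import *
from rig import snapshot
import cv2
plan(lip+RB@[-.021,0,.02],RB)
s=arm.read_state(); print("lip pt",wproj(lip,s))
cv2.imwrite('pics/w3.png',snapshot('wrist'));cv2.imwrite('pics/s3.png',cv2.resize(snapshot('scene')[80:280,150:400],None,fx=3,fy=3))
```

```text
clock 5.3 pos [0.5948 0.0246 0.0862] q [-0.    0.03  2.27  0.01  0.36  1.56] f [0.28 0.54 0.3 ] w 0.0002634886311920772
rotvec [-0.0013  0.006  -0.0011] lin cm (current axes) [ 0.55  0.01 -0.19] lin cm (target axes) [ 0.55  0.01 -0.19]
lip pt [319.  220.5]
```

View pics/w3.png

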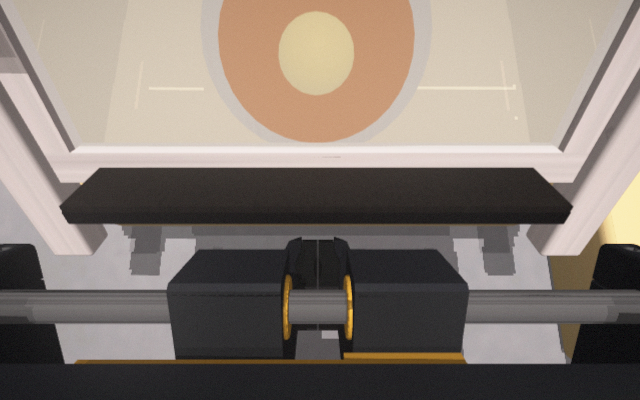

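View pics/s3.png

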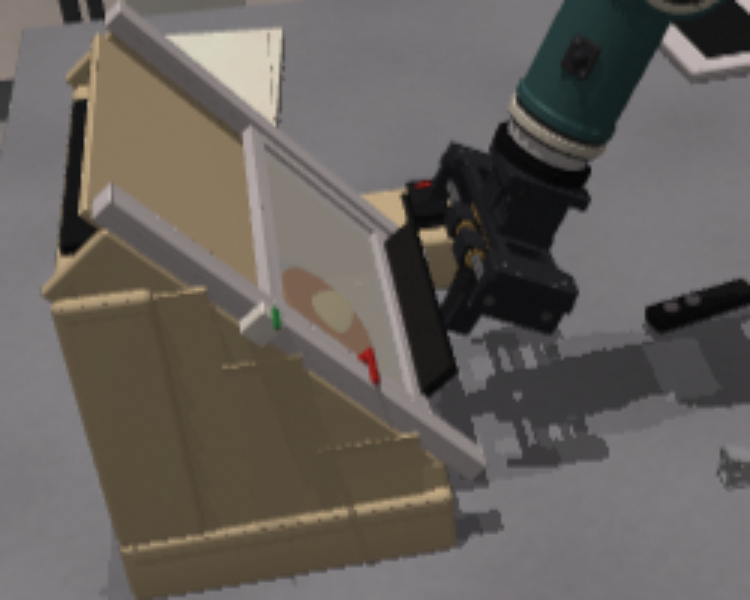

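Call:
drive_tool(
  linear=[
    [0.46, 0, -0.19],
    [0.46, 0, -0.19],
    [0.46, 0, -0.19],
    [0.3, 0, -0.12],
    [0.3, 0, -0.12],
    [0.3, 0, -0.12],
    [0.46, 0, -0.19],
    [0.46, 0, -0.19],
    [0.46, 0, -0.19],
    [0.46, 0, -0.19],
    [0.46, 0, -0.19],
    [0, 0, 0],
  ],
  delta_rot=[
    [0, 0, 0],
    [0, 0, 0],
    [0, 0, 0],
    [0, 0, 0],
    [0, 0, 0],
    [0, 0, 0],
    [0, 0, 0],
    [0, 0, 0],
    [0, 0, 0],
    [0, 0, 0],
    [0, 0, 0],
    [0, 0, 0],
  ],
)

```text
clock: 6.6
ee_pos: [0.6291, 0.0244, 0.1259]
orientation: [[0.884, -0.001, 0.467], [-0.001, -1.0, 0.001], [0.467, -0.002, -0.884]]
ft_force: [-2.2, 0.3, 0.8]
width: 0.0006
```

Run:
```python
from h import *
from rig import snapshot
import cv2
plan(lip+RB@[-.009,0,.02],RB)
cv2.imwrite('pics/t4.png',cv2.resize(snapshot('top')[80:180,270:430],None,fx=5,fy=5,interpolation=2));cv2.imwrite('pics/s4.png',cv2.resize(snapshot('scene')[130:230,220:320],None,fx=6,fy=6,interpolation=2))
```

```text
clock 6.6 pos [0.6291 0.0244 0.1259] q [-0.    0.03  2.18  0.    0.45  1.57] f [-2.21  0.35  0.79] w 0.0006293341864981372
rotvec [-0.0012  0.0032 -0.0013] lin cm (current axes) [-3.13 -0.    1.71] lin cm (target axes) [-3.13 -0.01  1.7 ]
```

View pics/t4.png

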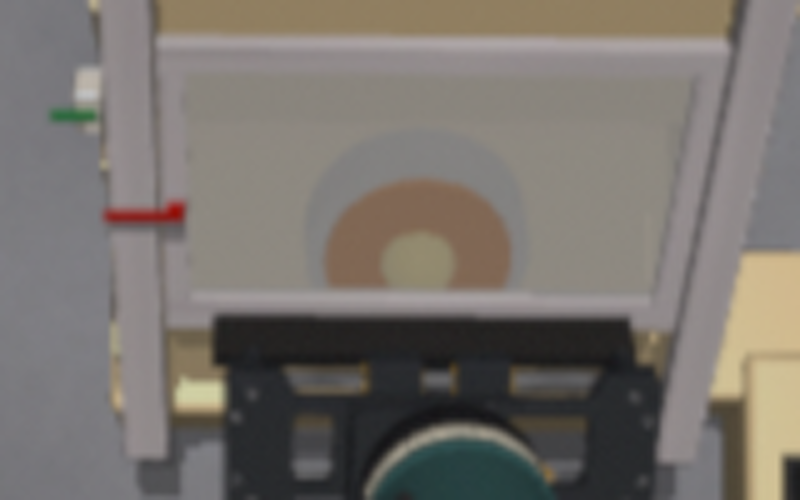

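View pics/s4.png

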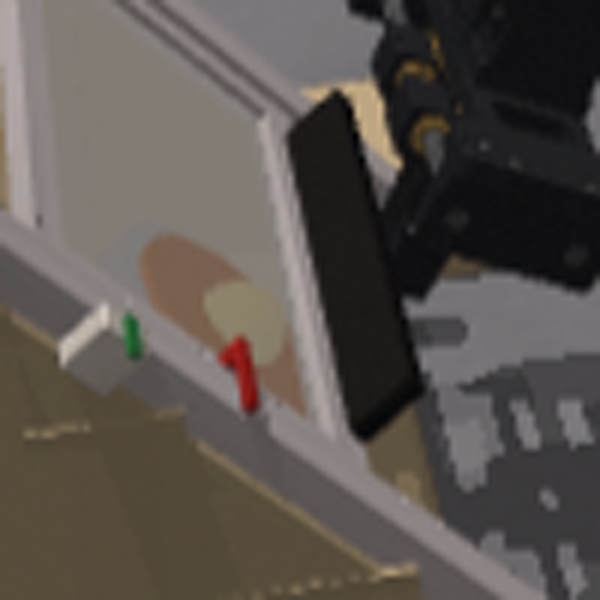

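```bash
cat >> h.py <<'E'
def slope(X): return X[0]*np.sin(a)+X[2]*np.cos(a)
E
python3 - <<'E'
from h import *
for k,t,s in [("ptr",(291.2,123.2),(261.7,198.0)),("mL",(280.2,103.2),(242.5,189.3)),("mR",(289.3,103.2),(240.8,182.5)),("old",(291.5,136.5),(275,207.5))]:
    X,e=tri(t,s);print(k,X.round(4),e.round(2),slope(X).round(4))
E
```

```text
ptr [0.6907 0.1723 0.1838] [ 0. -0.  0.  0.] 0.5848
mL [0.7233 0.1934 0.2255] [-0.01  0.04 -0.03 -0.01] 0.6377
mR [0.7242 0.1734 0.2266] [ 0.08 -0.44  0.37  0.08] 0.6391
old [0.667  0.1733 0.1567] [ 0.07 -0.3   0.26  0.04] 0.5488
```

Call:
drive_tool(
  linear=[
    [0.46, 0, -0.19],
    [0.46, 0, -0.19],
    [0.46, 0, -0.19],
    [0.46, 0, -0.19],
    [0.46, 0, -0.19],
    [0.46, 0, -0.19],
    [0.46, 0, -0.19],
    [0.46, 0, -0.19],
    [0, 0, 0],
  ],
  delta_rot=[
    [0, 0, 0],
    [0, 0, 0],
    [0, 0, 0],
    [0, 0, 0],
    [0, 0, 0],
    [0, 0, 0],
    [0, 0, 0],
    [0, 0, 0],
    [0, 0, 0],
  ],
)

```text
clock: 7.6
ee_pos: [0.6545, 0.0243, 0.1564]
orientation: [[0.884, -0.001, 0.467], [-0.001, -1.0, 0.001], [0.467, -0.002, -0.884]]
ft_force: [-0.9, -0.0, -0.3]
width: 0.0005
```

```bash
cat > look.py <<'E'
from h import *
from rig import snapshot
import cv2,sys
n=sys.argv[1]
plan(lip,RB)
cv2.imwrite(f'pics/t{n}.png',cv2.resize(snapshot('top')[85:135,270:330],None,fx=10,fy=10,interpolation=2));cv2.imwrite(f'pics/s{n}.png',cv2.resize(snapshot('scene')[160:220,225:285],None,fx=10,fy=10,interpolation=2))
cv2.imwrite(f'pics/w{n}.png',snapshot('wrist'))
E
python3 look.py 5
```

```text
clock 7.6 pos [0.6545 0.0243 0.1564] q [-0.    0.04  2.1   0.    0.52  1.57] f [-0.94 -0.01 -0.27] w 0.00047128059040286313
rotvec [-0.0012  0.0033 -0.0014] lin cm (current axes) [-5.91 -0.01  1.22] lin cm (target axes) [-5.91 -0.02  1.2 ]
```

View pics/t5.png

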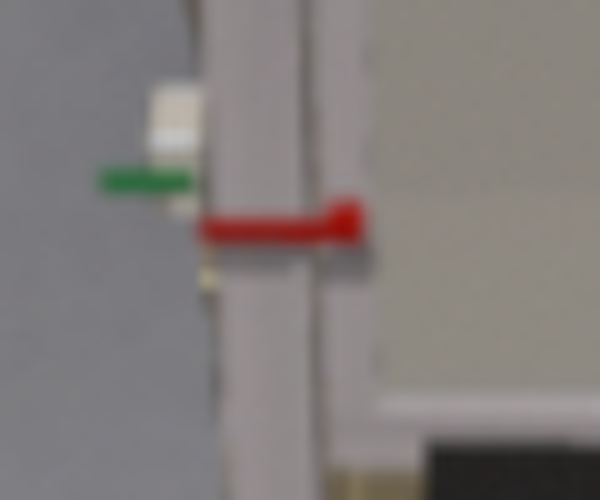

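View pics/s5.png

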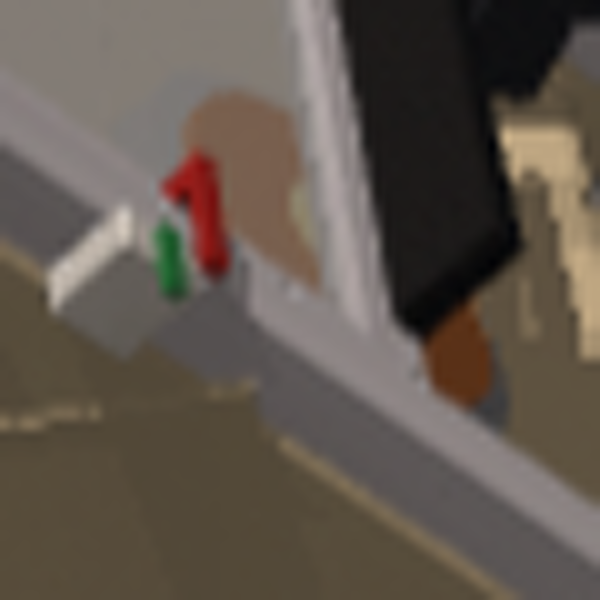

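View pics/w5.png

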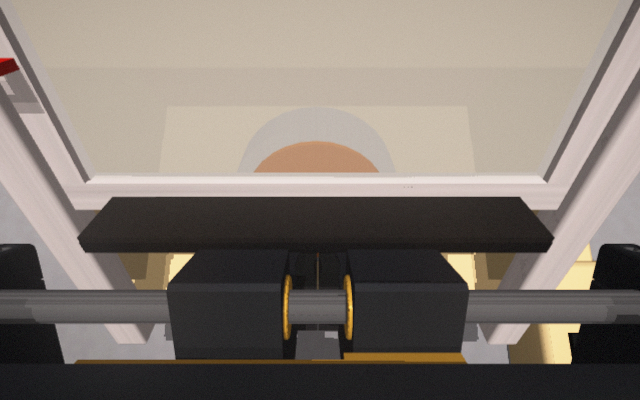

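Run:
```python
from h import *
for k,t,s in [("ptr",(290.2,108.0),(246.6,187.2)),("mL",(280.1,103.2),(242.5,189.5)),("mR",(289.3,103.2),(241.5,182.5))]:
    X,e=tri(t,s);print(k,X.round(4),e.round(2),slope(X).round(4))
# expected pixel motion per cm slope
X,_=tri((290.2,108.0),(246.6,187.2));d=np.array([np.sin(a),0,np.cos(a)])*.01
for n in C: print(n,proj(n,X+d)-proj(n,X))
# target: pointer tip advanced to mark slope
for k in [.010,.011,.012,.013,.014]: print(k,proj("top",X+d*k/.01),proj("scene",X+d*k/.01))
```

```text
ptr [0.716  0.1726 0.2142] [-0.04  0.2  -0.17 -0.03] 0.6243
mL [0.7234 0.1937 0.2252] [-0.01  0.05 -0.04 -0.01] 0.6375
mR [0.7234 0.1735 0.2267] [ 0.02 -0.1   0.09  0.02] 0.6387
scene [-4.00508066 -2.84858258]
top [-0.24532957 -3.95971193]
0.01 [289.91428108 104.2424945 ] [242.42231189 184.31699521]
0.011 [289.88951552 103.842769  ] [242.01879962 184.03000024]
0.012 [289.86470723 103.44235384] [241.61473667 183.7426136 ]
0.013 [289.8398561  103.04124722] [241.2101219  183.45483448]
0.014 [289.81496202 102.63944736] [240.80495418 183.16666208]
```

Call:
drive_tool(
  linear=[
    [0.37, 0, -0.15],
    [0.37, 0, -0.15],
    [0.28, 0, -0.11],
    [0.14, 0, -0.06],
    [0, 0, 0],
    [0, 0, 0],
    [0, 0, 0],
    [0, 0, 0],
  ],
  delta_rot=[
    [0, 0, 0],
    [0, 0, 0],
    [0, 0, 0],
    [0, 0, 0],
    [0, 0, 0],
    [0, 0, 0],
    [0, 0, 0],
    [0, 0, 0],
  ],
)

```text
clock: 8.55
ee_pos: [0.6616, 0.0243, 0.1648]
orientation: [[0.885, -0.001, 0.465], [-0.001, -1.0, 0.001], [0.465, -0.002, -0.885]]
ft_force: [-1.3, -0.4, -0.4]
width: 0.0003
```

```bash
python3 look.py 6
```

```text
clock 8.55 pos [0.6616 0.0243 0.1648] q [-0.    0.04  2.08  0.    0.54  1.57] f [-1.3  -0.41 -0.41] w 0.0003480875691739287
rotvec [-0.0012  0.005  -0.0014] lin cm (current axes) [-6.92 -0.01  1.65] lin cm (target axes) [-6.93 -0.02  1.62]
```

View pics/t6.png

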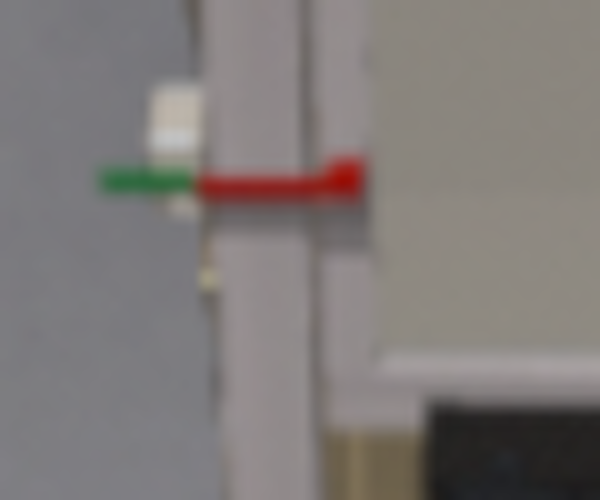

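View pics/s6.png

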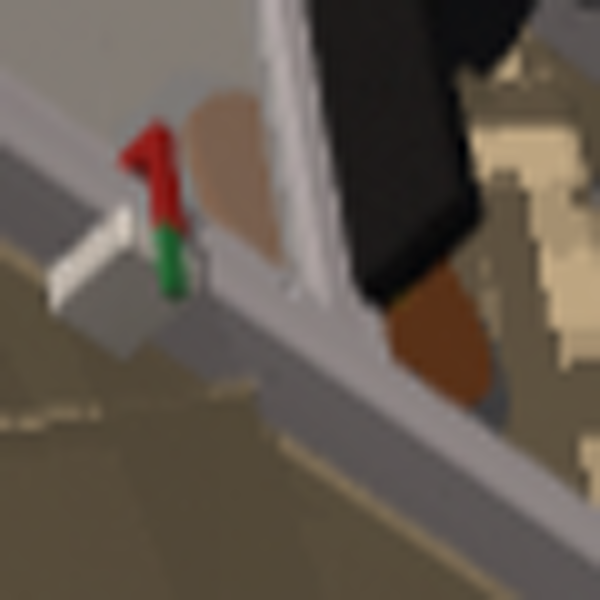

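Call:
drive_tool(
  linear=[
    [0.14, 0, -0.06],
    [0, 0, 0],
    [0, 0, 0],
    [0, 0, 0],
    [0, 0, 0],
    [0, 0, 0],
    [-0.4, 0, 0.1],
    [-0.8, 0, 0.2],
    [-0.8, 0, 0.2],
    [0, 0, -1],
    [0, 0, -2],
    [0, 0, -3],
    [0, 0, -3],
    [0, 0, -3],
    [0, 0, -2],
    [0, 0, 0],
  ],
  delta_rot=[
    [0, 0, 0],
    [0, 0, 0],
    [0, 0, 0],
    [0, 0, 0],
    [0, 0, 0],
    [0, 0, 0],
    [0, 0, 0],
    [0, 0, 0],
    [0, 0, 0],
    [0, 0, 0],
    [0, 0, 0],
    [0, 0, 0],
    [0, 0, 0],
    [0, 0, 0],
    [0, 0, 0],
    [0, 0, 0],
  ],
)

```text
clock: 10.3
ee_pos: [0.5832, 0.0242, 0.2813]
orientation: [[0.882, -0.001, 0.472], [-0.001, -1.0, 0.001], [0.472, -0.002, -0.882]]
ft_force: [0.6, -0.2, -0.5]
width: 0.0007
```

```bash
cat >> h.py <<'E'
RR=np.array([[0,1,0],[1,0,0],[0,0,-1.]])
E
python3 look.py 7; python3 -c "
from h import *
plan([.583,-.217,.2],RR)"
```

```text
clock 10.3 pos [0.5832 0.0242 0.2813] q [-0.   -0.23  2.1   0.    0.78  1.57] f [ 0.58 -0.15 -0.52] w 0.000711938793894172
rotvec [-0.0012 -0.0028 -0.0014] lin cm (current axes) [-5.52 -0.   15.57] lin cm (target axes) [-5.47 -0.03 15.59]
clock 10.45 pos [0.5816 0.0242 0.2753] q [-0.   -0.23  2.11  0.    0.78  1.57] f [-0.06  0.74 -0.03] w 0.0002966787426804738
rotvec [ 0.3771 -0.3795 -1.5386] lin cm (current axes) [-3.33 24.13  6.71] lin cm (target axes) [-24.12   0.14   7.53]
```

View pics/t7.png

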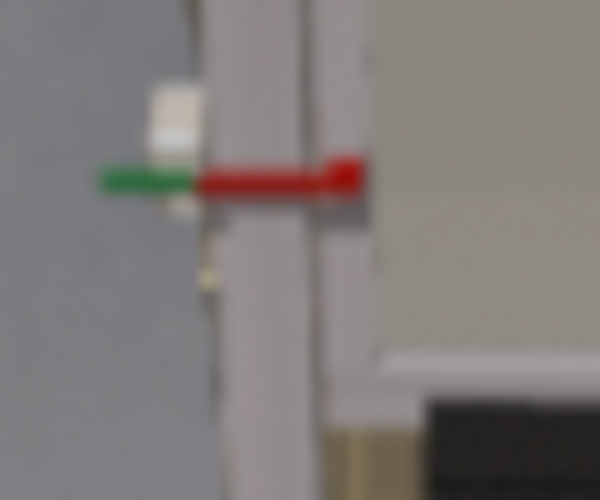

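View pics/s7.png

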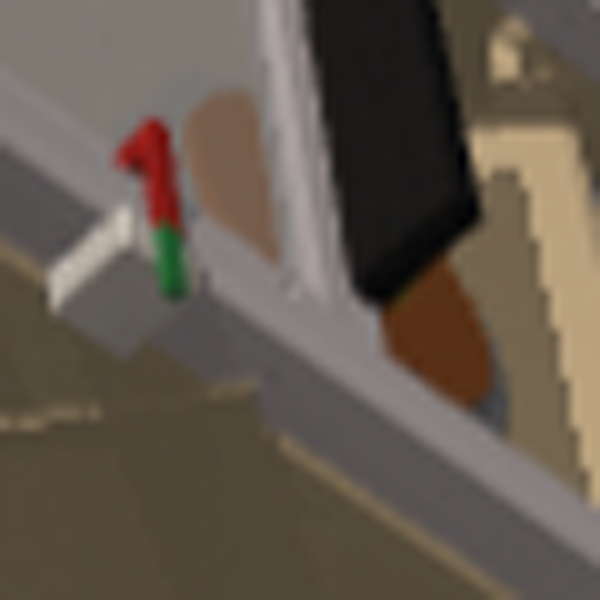

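View pics/w7.png

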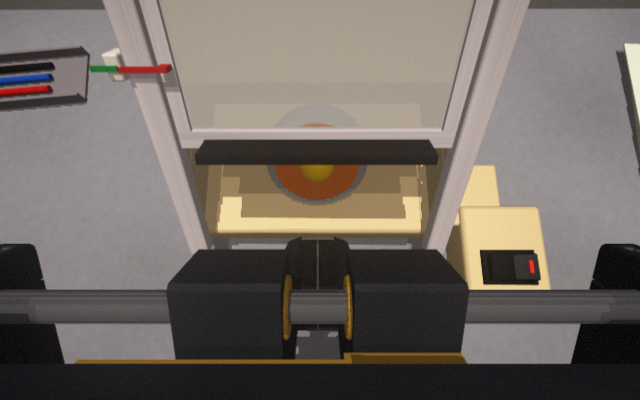

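Call:
drive_tool(
  linear=[
    [0, 2, 0],
    [0, 3, 0],
    [0, 4, 0],
    [0, 4, 0],
    [0, 4, 0],
    [0, 4, 0],
    [0, 2.1, 0],
    [0, 1, 0],
    [0, 0, 0],
  ],
  delta_rot=[
    [0, 0, 0],
    [0, 0, 0],
    [0, 0, 0],
    [0, 0, 0],
    [0, 0, 0],
    [0, 0, 0],
    [0, 0, 0],
    [0, 0, 0],
    [0, 0, 0],
  ],
)

```text
clock: 11.35
ee_pos: [0.5813, -0.2177, 0.2735]
orientation: [[0.887, -0.003, 0.462], [-0.004, -1.0, 0.002], [0.462, -0.003, -0.887]]
ft_force: [-0.7, 0.8, 0.1]
width: 0.0003
```

Call:
drive_tool(
  linear=[
    [0, 0, 0],
    [0, 0, 0],
    [0, 0, 0],
    [0, 0, 0],
    [0, 0, 0],
    [0, 0, 0],
    [0, 0, 0],
    [0, 0, 0],
    [0, 0, 0],
    [0, 0, 0],
    [0, 0, 0],
    [0, 0, 0],
    [0, 0, 0],
  ],
  delta_rot=[
    [0.0314, -0.0316, -0.128],
    [0.0314, -0.0316, -0.128],
    [0.0314, -0.0316, -0.128],
    [0.0314, -0.0316, -0.128],
    [0.0314, -0.0316, -0.128],
    [0.0314, -0.0316, -0.128],
    [0.0314, -0.0316, -0.128],
    [0.0314, -0.0316, -0.128],
    [0.0314, -0.0316, -0.128],
    [0.0314, -0.0316, -0.128],
    [0.0314, -0.0316, -0.128],
    [0.0314, -0.0316, -0.128],
    [0, 0, 0],
  ],
)

```text
clock: 12.65
ee_pos: [0.5825, -0.2143, 0.2747]
orientation: [[-0.001, 1.0, -0.001], [1.0, 0.001, 0.001], [0.001, -0.001, -1.0]]
ft_force: [-0.6, -0.0, 0.1]
width: 0.0004
```

Run:
```python
from h import *
from rig import snapshot
import cv2
plan([.583,-.217,.1],RR)
s=arm.read_state(); print("pt",wproj([.583,-.215,.074],s))
cv2.imwrite('pics/w8.png',snapshot('wrist'))
```

```text
clock 12.65 pos [ 0.5825 -0.2143  0.2747] q [-0.39  0.14  1.68  0.    1.32 -0.39] f [-0.62 -0.05  0.07] w 0.000427300833121116
rotvec [-0.0006 -0.001   0.0013] lin cm (current axes) [-0.28  0.06 17.47] lin cm (target axes) [-0.27  0.05 17.47]
pt [317.6 181.5]
```

View pics/w8.png

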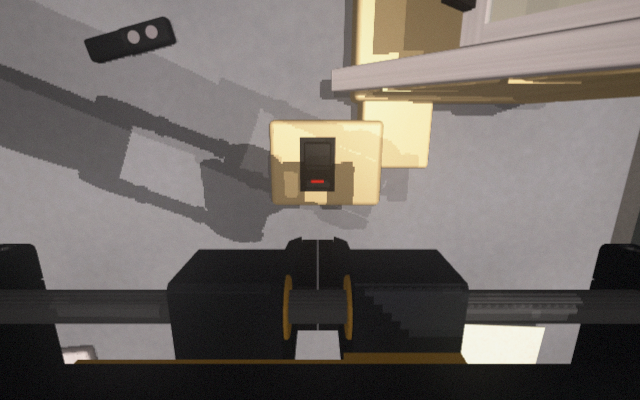

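Call:
drive_tool(
  linear=[
    [-0.1, 0.05, 2],
    [-0.1, 0, 4],
    [0, 0, 4],
    [0, 0, 4],
    [0, 0, 2.5],
    [0, 0, 1],
    [0, 0, 0.5],
    [0, 0, 0],
    [0, 0, 0],
  ],
  delta_rot=[
    [0, 0, 0],
    [0, 0, 0],
    [0, 0, 0],
    [0, 0, 0],
    [0, 0, 0],
    [0, 0, 0],
    [0, 0, 0],
    [0, 0, 0],
    [0, 0, 0],
  ],
)

```text
clock: 13.6
ee_pos: [0.5837, -0.2192, 0.0975]
orientation: [[0.003, 1.0, 0.004], [1.0, -0.003, -0.001], [-0.001, 0.004, -1.0]]
ft_force: [0.2, -0.1, 0.7]
width: 0.0006
```

Run:
```python
from h import *
from rig import snapshot
import cv2
plan([.583,-.2165,.069],RR)
s=arm.read_state(); print("pt",wproj([.583,-.215,.074],s))
cv2.imwrite('pics/w9.png',snapshot('wrist'));cv2.imwrite('pics/s9.png',cv2.resize(snapshot('scene')[100:200,240:360],None,fx=5,fy=5,interpolation=2))
```

```text
clock 13.6 pos [ 0.5837 -0.2192  0.0975] q [-0.4   0.29  1.85  0.    1.   -0.4 ] f [ 0.18 -0.14  0.68] w 0.0005904196242836242
rotvec [ 0.0037  0.0006 -0.003 ] lin cm (current axes) [ 0.27 -0.08  2.85] lin cm (target axes) [ 0.27 -0.07  2.85]
pt [315.2 233.5]
```

View pics/w9.png

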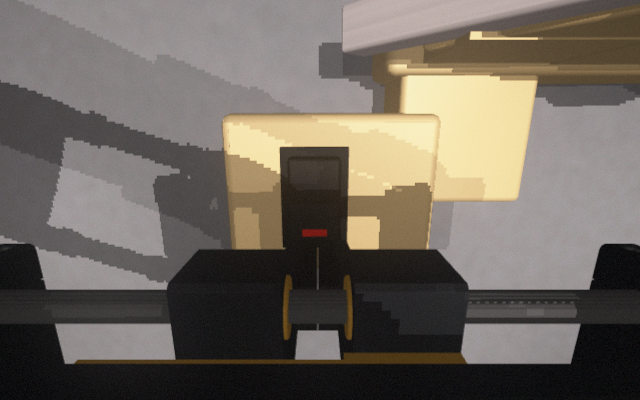

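View pics/s9.png

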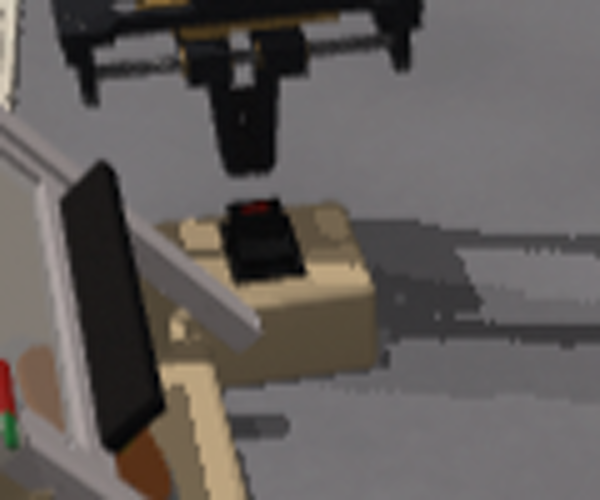

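Call:
drive_tool(
  linear=[
    [0.25, -0.05, 1],
    [0, 0, 0.8],
    [0, 0, 0.4],
    [0, 0, 0.2],
    [0, 0, 0.2],
    [0, 0, 0.2],
    [0, 0, 0.1],
    [0, 0, 0],
    [0, 0, 0],
    [0, 0, 0],
  ],
  delta_rot=[
    [0, 0, 0],
    [0, 0, 0],
    [0, 0, 0],
    [0, 0, 0],
    [0, 0, 0],
    [0, 0, 0],
    [0, 0, 0],
    [0, 0, 0],
    [0, 0, 0],
    [0, 0, 0],
  ],
)

```text
clock: 14.7
ee_pos: [0.582, -0.2166, 0.0688]
orientation: [[0.002, 1.0, 0.001], [1.0, -0.002, 0.0], [0.0, 0.001, -1.0]]
ft_force: [-5.7, -0.6, 13.2]
width: 0.0007
```

Call:
drive_tool(
  linear=[
    [0, 0, 0.1],
    [0, 0, 0.05],
    [0, 0, 0],
    [0, 0, 0],
    [0, 0, 0],
  ],
  delta_rot=[
    [0, 0, 0],
    [0, 0, 0],
    [0, 0, 0],
    [0, 0, 0],
    [0, 0, 0],
  ],
)

```text
clock: 15.2
ee_pos: [0.5821, -0.2166, 0.0687]
orientation: [[0.002, 1.0, 0.001], [1.0, -0.002, 0.0], [0.0, 0.001, -1.0]]
ft_force: [-8.7, 0.6, 21.1]
width: 0.0002
```

At the stop: z has stayed at 0.0687 m while the force rose to 21 N. I'll lift away and check.

Call:
drive_tool(
  linear=[
    [0, 0, -0.5],
    [0, 0, -1.5],
    [0, 0, -3],
    [0, 0, -4],
    [0, 0, -4],
    [0, 0, -4],
    [0, 0, -2],
    [0, 0, 0],
    [0, 0, 0],
  ],
  delta_rot=[
    [0, 0, 0],
    [0, 0, 0],
    [0, 0, 0],
    [0, 0, 0],
    [0, 0, 0],
    [0, 0, 0],
    [0, 0, 0],
    [0, 0, 0],
    [0, 0, 0],
  ],
)

```text
clock: 16.1
ee_pos: [0.5816, -0.2161, 0.2548]
orientation: [[0.002, 1.0, 0.001], [1.0, -0.002, 0.001], [0.001, 0.001, -1.0]]
ft_force: [0.1, -0.2, -1.1]
width: 0.0008
```

```bash
python3 look.py 10
python3 - <<'E'
from rig import snapshot
import cv2
s=snapshot('scene');cv2.imwrite('pics/s11.png',s);cv2.imwrite('pics/s11c.png',cv2.resize(s[100:200,240:360],None,fx=5,fy=5,interpolation=2))
E
```

```text
clock 16.1 pos [ 0.5816 -0.2161  0.2548] q [-0.4   0.15  1.71  0.    1.28 -0.39] f [ 0.13 -0.18 -1.07] w 0.0007859424505419035
rotvec [-0.3826  0.3823  1.5342] lin cm (current axes) [24.05  2.57 13.7 ] lin cm (target axes) [ -4.09 -24.06  13.32]
```

View pics/t10.png

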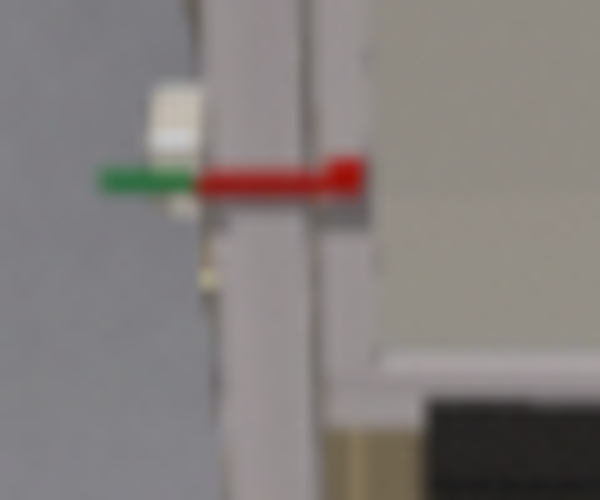

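View pics/w10.png

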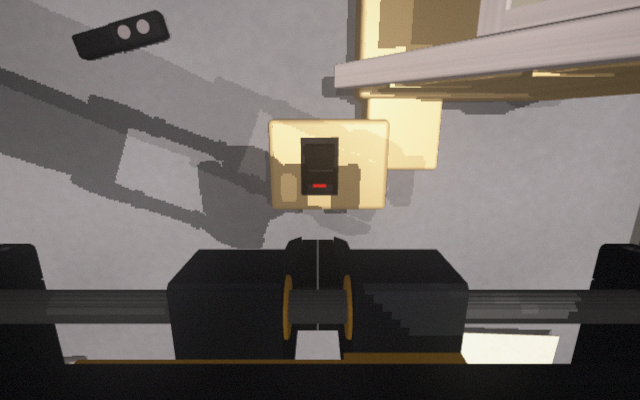

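View pics/s11c.png

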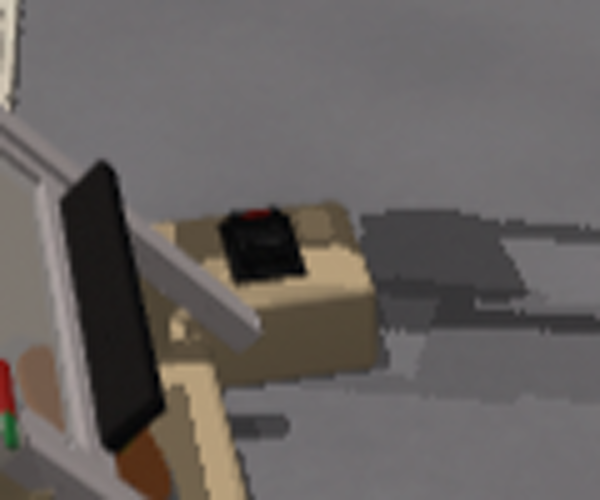

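View pics/s11.png

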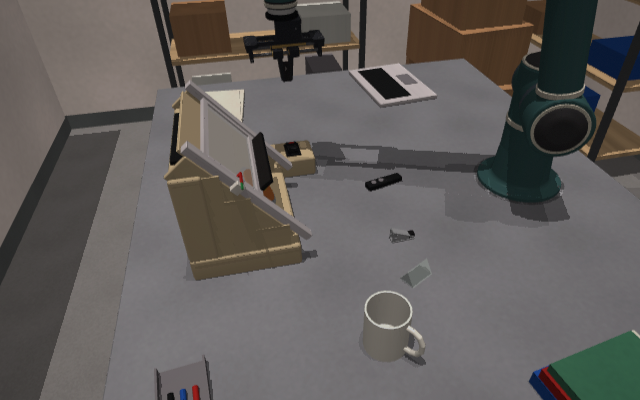

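```bash
python3 -c "
from rig import arm
print(arm.close_job())"
```

```text
the job is handed in; nothing more can be done
None
```

I pushed the window up from beneath the lip until the pointer met the mark, then pressed the right end of the rocker down to its stop. I then lifted the arm clear and handed the job in at about 16.3 s of the 51 s allowed.

**Window:** The last top-camera picture shows the red pointer within about 0.4 px of the green mark, roughly 1 mm along the slope. It looks the same as before the rocker press.

**Rocker:** While pressing, the fingertips stopped at 68.7 mm above the desk, against the expected 69 mm. The force rose to 21 N without further movement. In the scene picture afterwards, the red bar sits about 1.4 px lower, against about 1.6 px expected for a full press.

**Other objects:** The mug, prism, clicker and staple remover look unmoved in the last scene picture, which I compared by eye. The marker clip shows no movement in the top-camera pictures.

**What did not go as planned:** My first approach, tilted 40° to match the underside of the lip, ran into a wrist joint limit. I pushed with the tool at 62° instead, so the closed fingers bore on the lip's lower outer edge rather than lying flat against its underside. My fit of the unit's position from the switch pod was off by up to about 2 px, so I placed the lip and rocker from their own measured points instead.

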